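Unlock and pop open the master-gauge box

TASK

Get the master gauges ready for use by opening their grey box. First swing the front-pointing thumb wings of both steel quarter-turn fasteners on its front ledge outward, away from each other, to their stops, so that their tongues no longer hold the lid; then press the black latch pad between them down until the sprung lid is released, and let it pop up fully by itself, without your hand touching the lid. Leave the micrometer, the steel block and the caliper beside the box where they lie.

Things in the scene. Friction and masses are not known exactly. Their poses are not given: they have to be found in the camera images.
- gauge_box: Grey metal box fixed to the bench, 200 x 250 mm, origin at the centre of its underside; x points to its back, y to its left, z up (a yaw about the vertical is all its turn). Front ledge (x -100 to -32 mm) has its top at z = 38 mm and carries the latch and the two fasteners; behind it lies the gauge compartment under the lid.
- lid: Aluminium lid, 130 x 250 x 10 mm, origin on its hinge line at the back top edge of the box (box frame x = 100, z = 52 mm), front edge at box x = -30 mm, top at z = 62 mm when shut. A spring drives it open in about 1.5 s once latch and fasteners free it; the hand must not touch it.
- lid_hinge (a joint): Lid angle, rad: 0 shut, grows as the front edge rises and swings back, away from the ledge; stop at 1.75, where the spring holds it.
- latch_pad (a point): Centre of the top of the black ribbed press pad, 38 mm (box x) by 44 mm (box y), at box x = -74, y = 0, z = 60 mm at rest, 44 mm in front of the lid's edge. Press straight down.
- latch_rocker (a joint): Rocker latch angle, rad: 0 at rest, grows as the pad is pressed down, stop at 0.3 (pad centre about 10 mm down). Its pivot runs along box y, 34 mm behind the pad's centre; its steel hook leaves the lid's edge at about 0.2. Needs 2 N at first, 5 N at the stop, and springs back up when let go.
- cam_left_axis (a point): Point on the vertical turning axis of the left quarter-turn fastener (box x = -50, y = +82 mm), on the top edge of its upright steel thumb wing, 85 mm above the bench. The wing is 10 mm thick (a round 15 mm thick grip at 34 mm from the axis), reaches 41 mm out from the axis and spans heights 64 to 85 mm; opposite it a flat tongue (28 mm long, heights 62 to 67 mm) lies over the lid's front edge while locked.
- cam_left_tip (a point): Outer end of the left fastener's wing, on its top edge, 41 mm from the axis: about straight in front (box -x) of the axis when locked, straight to box +y (left) when unlocked.
- cam_left_turn (a joint): Turn of the left fastener, rad: 0 locked (wing points to box -x, to the front), 1.57 unlocked at its stop (wing points to box +y (left), outward); grows clockwise seen from above. It starts between 0 and 0.2, needs about 1.5 N at the wing's end and stays where it is left.
- cam_right_axis (a point): Point on the vertical turning axis of the right quarter-turn fastener (box x = -50, y = -82 mm), on the top edge of its upright steel thumb wing, 85 mm above the bench. The wing is 10 mm thick (a round 15 mm thick grip at 34 mm from the axis), reaches 41 mm out from the axis and spans heights 64 to 85 mm; opposite it a flat tongue (28 mm long, heights 62 to 67 mm) lies over the lid's front edge while locked.
- cam_right_tip (a point): Outer end of the right fastener's wing, on its top edge, 41 mm from the axis: about straight in front (box -x) of the axis when locked, straight to box -y (right) when unlocked.
- cam_right_turn (a joint): Turn of the right fastener, rad: 0 locked (wing points to box -x, to the front), 1.57 unlocked at its stop (wing points to box -y (right), outward); grows counterclockwise seen from above. It starts between 0 and 0.2, needs about 1.5 N at the wing's end and stays where it is left.
- micrometer: Bystander: outside micrometer, 48 x 125 x 14 mm, lying left of the box; origin at the centre of its underside.
- block_123: Bystander: steel block with holes, 51 x 76 x 25 mm, further left of the box; origin at the centre of its underside.
- caliper: Bystander: digital caliper, 66 x 233 x 13 mm, lying right of the box; origin at the centre of its underside.

How it is judged:
By the outcome, as a careful person would: the job done as asked, in the order asked, and still so for the second after the job is handed in, with the robot touching nothing.
It also fails if it takes over 53 s, if anything falls off the work surface, if the arm or the gripper's body presses on something with over 40 N, if the wrist force passes 120 N, or if a joint passes its speed limit or range.

ROBOT

A 6-joint arm with a two-finger parallel gripper is mounted at the origin on a cart in front of the work surface, level with it; the furniture and walls round the work are solid. World frame = base frame: x ahead of the robot, y to its left, z up, the work surface at z = 0. Lengths are in m, angles in rad, forces in N, time in s.
With the tool pointing down it reaches from about 0.35 to 0.875 m from the base axis. Payload 4.2 kg.
Tool frame: the origin (TCP) lies at the very end of the fingers, on their centre line; the grasp point (between the pads) lies 19 mm behind it; z points along the fingers, y is the direction in which the jaws open and shut (so a half turn about z gives the same grasp; the last joint's range is limited). The gripper opens to 87 mm and grips with 3 to 60 N. Pads are 19 mm wide; open, the fingers measure 117 mm over their backs; the gripper's body (75 mm by 190 mm) begins 51 mm behind the grasp point.
Start: joints at [1.57, 0.385, 0.008, 0, -1.194, -0.259], TCP at [0.161, 0.604, 0.223] pointing down, gripper open.
Joint ranges: [-3.14, 3.14], [-1.21, 2.06], [-1.07, 1.41], [-3.16, 2.05], [-2.99, -0.16], [-3.1, 3.1]. Speed limits (rad/s): [2.79, 2.79, 3.14, 3.14, 3.14, 3.14].

INTERFACE

Orientations are given as a unit quaternion [w, x, y, z].
In Python, from bench import robot, eyes, finder gives the robot as it stands. The module is installed in compiled form; this text tells all that it offers.
- The arm moves only by the tool carry_out, never from a script. Its argument "moves" is a list of rows, each a list of 6 numbers: the shift along the tool's x, y, z as a fraction of full scale, then the turn, a rotation vector about the tool's x, y, z as a fraction of full scale. A call has 1 to 20 rows; each row shifts and turns the commanded pose from where the row before left it, along the tool's axes as they then stand; what a row does not reach is not made up. Full scale, the value 1, is 0.03 m for a shift and 0.08 rad for a turn. A row lasts 1/12 s, in which the tool goes at most 41.7 mm and 7.16 degrees, less where a joint would pass 70% of its speed; a pose out of reach is approached as far as the arm can. A call with a number of a shift or a turn outside -1 to 1 is refused whole. A call with a gripper value outside its range is refused whole. "grip" is the closure, from 0 (fully open) to 1 (shut), set as the call begins (left out, the last holds). The fingers move at their own pace and stop on an object; the grip force is fixed at half the most. Time passes only in rows, so rows that do not move let the fingers close. It gives the time, the measured TCP pose, the force and the opening at its end, in the units of the state.
- robot.get_obs(): the state, without advancing time (a new reading comes with each control period).
- eyes.read_camera(name): name is "scene" or "top" or "wrist"; returns the picture (420x560x3 uint8, red, green, blue); there is no depth.
- eyes.camera_info(name): a dict with "camera_matrix" (3x3 intrinsics, pixels), "cam_to_world" (4x4, takes a point from camera to world coordinates). Camera axes: x right, y down, z forward; pixel columns grow to the right and rows downward; lengths in m; the calibration is good to about 2 mm. A picture is of the moment at which its call begins: read the wrist's pose just before it. camera_info takes no time and is no camera call; for the wrist camera it gives the pose at the moment of the call.
- robot.hand_in(): hands the job in, once; it reports no verdict.
Trained networks look in the newest picture that a camera, given by its name, has taken for a name from the list of things; names that differ only in an ending like _2 or _b are one class to them, and where a whole thing is asked for, a point or a joint stands for the part that bears it (a point fixed in the world has none). Each returns a list of dicts, best first, with "p" (0 to 1); they miss things now and then, are a little off and sometimes report something else, mostly with a low value. They report only what shows in the picture. A call takes as long as a camera call.
- finder.cut_out(camera, label): "region" (420x560 bool, what is visible of it) and "extent" ([centre column, centre row, width, height] in pixels, round what is visible of it).
The state is a dict: "clock": time; "qpos": joint angles; "joint_velocities": joint speeds; "joint_torque": joint torques, N m; "tool_pos": TCP position; "orientation": TCP orientation; "ft_force": force on the tool from outside, world axes, zero at the start; "ft_torque": the same for the moment, N m; "gripper_width": finger opening in m.
Only numpy, scipy, OpenCV 4.12 (cv2) and the standard library are available. Lean on these libraries where they do the work, as an engineer would, in place of code of your own. Each camera call takes 0.05 s, during which the arm holds its last target.

## Working session

There is one attempt and no reset: what is moved stays moved. The work goes in short steps, Python scripts to look and compute and a tool call to move; the robot and the scene stay as the last step left them, time stands still between calls to the robot, and variables do not carry over. Pictures are saved under pics/ and viewed, and the job is handed in when it is done.

Besides the shell and the picture viewer there is one more tool, called after "Call:" as name(argument=value, ...) on one line, values as JSON. carry_out: Moves the arm, as the interface text tells. Shift numbers are shares of 0.03 m and turn numbers shares of 0.08 rad, none past 1 either way. Its arguments: {"type":"object","properties":{"moves":{"type":"array","items":{"type":"array","items":{"type":"number"}}},"grip":{"type":"number"}},"required":["moves"]}

```bash
mkdir -p pics
python3 - <<'E'
from bench import robot, eyes, finder
import cv2, numpy as np
print(robot.get_obs())
for n in ["scene","top"]:
    im=eyes.read_camera(n); cv2.imwrite(f"pics/{n}0.png",im[:,:,::-1])
    ci=eyes.camera_info(n); print(n,ci["camera_matrix"],ci["cam_to_world"])
    for l in ["gauge_box","cam_left_axis","cam_right_axis","latch_pad","lid","micrometer","caliper","block_123"]:
        try:
            for r in finder.cut_out(n,l)[:2]: print(l,round(r["p"],2),np.round(r["extent"],1))
        except Exception as e: print(l,e)
E
```

```text
{'clock': 0.0, 'qpos': array([ 1.56961090e+00,  3.85554370e-01,  6.63510015e-03, -5.28497449e-04,
       -1.19401377e+00, -2.58602240e-01]), 'joint_velocities': array([ 0.00052773,  0.00138903,  0.00095068, -0.00041194,  0.00032572,
        0.00060232]), 'joint_torque': array([ 1.67453356e-03, -3.90668643e+01,  1.87397236e+01,  4.21965256e+00,
        1.08461076e-02, -1.92873349e-04]), 'tool_pos': array([0.16036483, 0.60344744, 0.22146019]), 'orientation': array([ 1.09104221e-03,  9.91562423e-01, -1.29625461e-01, -1.06450112e-04]), 'ft_force': array([-0.7578918 , -0.72059489, -0.83337693]), 'ft_torque': array([-0.06370515, -0.03342562, -0.02089621]), 'gripper_width': 0.08696331825862946}
scene [[444.9094326    0.         282.0072912 ]
 [  0.         444.9094326  219.79350636]
 [  0.           0.           1.        ]] [[ 0.74146157 -0.29941278  0.60048874 -0.13111363]
 [-0.67081515 -0.3100289   0.67371294 -0.71907454]
 [-0.0155494  -0.90234919 -0.43072514  0.58738907]
 [ 0.          0.          0.          1.        ]]
gauge_box 0.86 [296.2 241.8 112.4  64.5]
cam_left_axis 0.47 [259.
[... 304 characters left out ...]
2103]
 [  0.         444.7214956  211.03570844]
 [  0.           0.           1.        ]] [[ 0.00220136 -0.99552826  0.09443855  0.51324095]
 [-0.99987374 -0.00367746 -0.01545908  0.07105399]
 [ 0.01573724 -0.09439259 -0.99541066  0.96726659]
 [ 0.          0.          0.          1.        ]]
gauge_box 0.64 [283.7 216.5 131.2 112. ]
cam_left_axis 0.5 [241.4 238.1  20.8  28.7]
cam_right_axis 0.61 [321.9 248.6  11.5  34.1]
latch_pad 0.7 [281.8 245.   21.3  32.8]
lid 0.91 [289.6 198.1 125.3  79.7]
lid 0.32 [243.1 234.8  17.8  33. ]
micrometer 0.68 [287.9 197.2 125.1  81.8]
micrometer 0.67 [200.1 213.2  27.1  59.7]
caliper 0.75 [377.1 217.3  34.  107.3]
block_123 0.91 [161.3 207.2  36.4  34.7]
```

View pics/top0.png

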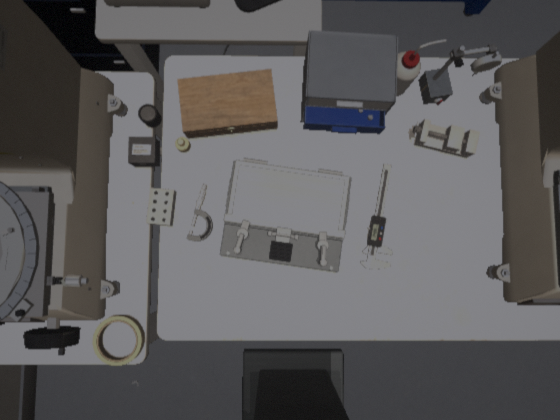

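View pics/scene0.png

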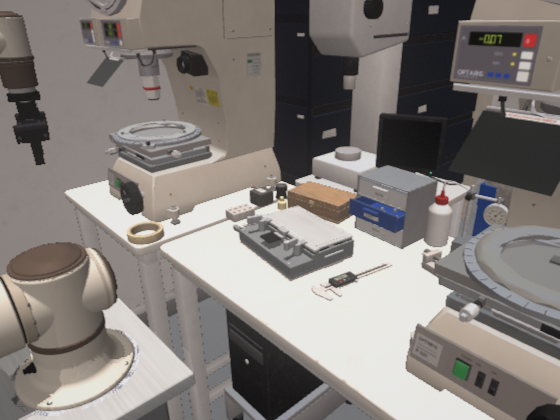

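Run:
```python
import cv2
im=cv2.imread("pics/top0.png")[140:290,120:420]
cv2.imwrite("pics/top0c.png",cv2.resize(im,(800,400),interpolation=cv2.INTER_CUBIC))
```

```text
(no output)
```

View pics/top0c.png

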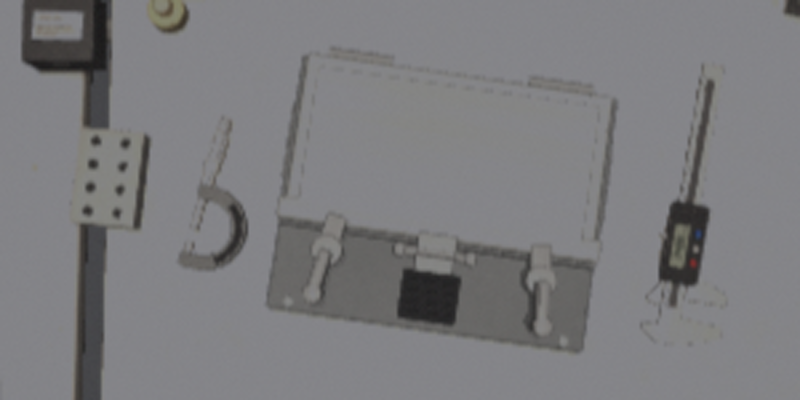

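```bash
cat > h.py <<'E'
import numpy as np, cv2
from scipy.optimize import least_squares
def ray(ci,px,z):
    K=ci["camera_matrix"];T=ci["cam_to_world"]
    d=T[:3,:3]@np.linalg.inv(K)@np.array([px[0],px[1],1.]); o=T[:3,3]
    return o+d*(z-o[2])/d[2]
E
python3 - <<'E'
from bench import eyes
from h import *
ci=eyes.camera_info("top")
c=lambda x,y:(x/2.6667+120-.3,y/2.6667+140-.3)
P=[((268,307),(-100,125,38)),((583,351),(-100,-125,38)),((430,297),(-74,0,60)),((306,54),(100,125,62)),((616,98),(100,-125,62)),((327,248),(-50,82,80)),((541,277),(-50,-82,80))]
W=np.array([ray(ci,c(*p),b[2]/1000)[:2] for p,b in P]);B=np.array([b[:2] for p,b in P])/1000
def f(v):
    C,S=np.cos(v[2]),np.sin(v[2]);R=np.array([[C,-S],[S,C]])
    return ((B@R.T+v[:2])-W).ravel()
s=least_squares(f,[.5,0,0]);print(s.x,np.round(s.fun.reshape(-1,2)*1000,1))
v=s.x;C,S=np.cos(v[2]),np.sin(v[2]);R=np.array([[C,-S],[S,C]])
for n,p in dict(La=(-50,82),Ra=(-50,-82),pad=(-74,0)).items(): print(n,R@np.array(p)/1000+v[:2])
for n,p,b in (("Lgrip",(312,295),(-50,82)),("Rgrip",(541,328),(-50,-82))):
    q=R.T@(ray(ci,c(*p),.085)[:2]-v[:2])*1000; print(n,q,np.degrees(np.arctan2(q[1]-b[1],-(q[0]-b[0]))))
for n,p in dict(mic=(228,118),mic2=(245,230),mic3=(183,262),cal=(643,330),cal1=(660,275)).items(): print(n,(R.T@(ray(ci,c(*p),.013)[:2]-v[:2])*1000))
E
```

```text
[ 0.59116878  0.0459077  -0.13657509] [[-0.5  1.7]
 [-1.  -0.6]
 [ 0.3  0.1]
 [ 2.6  3.8]
 [ 1.8 -3.8]
 [-1.   0.6]
 [-2.1 -1.8]]
La [0.55279875 0.13395167]
Ra [ 0.53047    -0.02852118]
pad [0.51785786 0.05598287]
Lgrip [-85.05951447  87.00423917] 8.123274963374563
Rgrip [-85.69501487 -84.24900923] -3.6052269075986287
mic [ 46.57516027 181.39192753]
mic2 [-41.38600786 153.87869012]
mic3 [-73.65907105 199.02908235]
cal [ -76.38546224 -173.61770585]
cal1 [ -30.80701475 -181.8763694 ]
```

The top view shows the box yawed about -7.8°, with both wings pointing to the front and slightly outward (8° and 4°). First I'll close the fingers and move clear of the machine on the left.

Call:
carry_out(grip=1, moves=[[0.28,0.64,0,0,0,0],[0.28,0.64,0,0,0,0],[0.28,0.64,0,0,0,0],[0.28,0.64,0,0,0,0],[0.28,0.64,0,0,0,0],[0.28,0.64,0,0,0,0],[0.28,0.64,0,0,0,0],[0.28,0.64,0,0,0,0],[0.28,0.64,0,0,0,0],[0.28,0.64,0,0,0,0],[0.28,0.64,0,0,0,0],[0.28,0.64,0,0,0,0]])

```text
clock: 1.9
tool_pos: [0.1988, 0.3544, 0.2227]
orientation: [-0.0, 0.992, -0.129, 0.0]
ft_force: [0.5, -0.3, 0.7]
gripper_width: 0.015
```

Call:
carry_out(moves=[[0.68,0.29,0,0,0,0],[0.68,0.29,0,0,0,0],[0.68,0.29,0,0,0,0],[0.68,0.29,0,0,0,0],[0.68,0.29,0,0,0,0],[0.68,0.29,0,0,0,0],[0.68,0.29,0,0,0,0],[0.68,0.29,0,0,0,0],[0.68,0.29,0,0,0,0],[0.68,0.29,0,0,0,0],[0.68,0.29,0,0,0,0],[0.68,0.29,0,0,0,0],[0.68,0.29,0,0,0,0],[0.68,0.29,0,0,0,0],[0.68,0.29,0,0,0,0],[0.68,0.29,0,0,0,0],[0.68,0.29,0,0,0,0],[0.68,0.29,0,0,0,0],[0,0,0,0,0,0]])

```text
clock: 3.48
tool_pos: [0.5157, 0.1081, 0.2223]
orientation: [0.0, 0.991, -0.131, 0.0]
ft_force: [0.7, 0.4, -0.2]
gripper_width: 0.0007
```

Run:
```python
from bench import robot, eyes, finder
import cv2
im=eyes.read_camera("wrist");cv2.imwrite("pics/w1.png",im[:,:,::-1])
o=robot.get_obs();print(o["tool_pos"],o["qpos"],o["gripper_width"],eyes.camera_info("wrist"))
```

```text
[0.51435365 0.10880735 0.22215709] [ 5.17344991e-01  2.16423651e-01 -2.34217782e-01  6.44981596e-05
 -1.12062673e+00  7.90862660e-01] 8.908008268085598e-05 {'camera_matrix': array([[359.83244819,   0.        , 276.00074402],
       [  0.        , 359.83244819, 205.3374538 ],
       [  0.        ,   0.        ,   1.        ]]), 'cam_to_world': array([[-2.59265361e-01, -9.27259217e-01, -2.70132961e-01,
         5.88504663e-01],
       [-9.65805664e-01,  2.49191217e-01,  7.15762371e-02,
         8.94192041e-02],
       [ 9.45035728e-04,  2.79453183e-01, -9.60158854e-01,
         3.84340146e-01],
       [ 0.00000000e+00,  0.00000000e+00,  0.00000000e+00,
         1.00000000e+00]])}
```

View pics/w1.png

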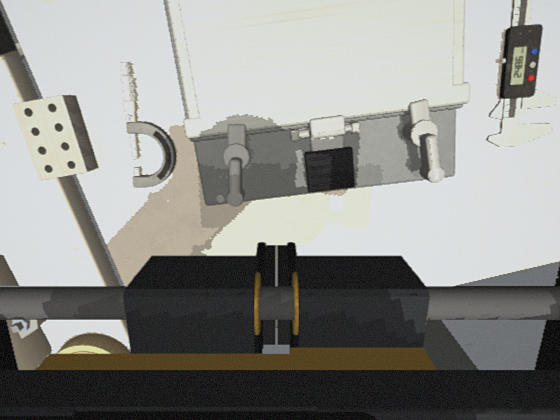

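Run:
```python
from bench import robot, eyes, finder
from h import *
ci=eyes.camera_info("wrist")
v=np.array([ 0.59116878,0.0459077,-0.13657509])
R=np.array([[np.cos(v[2]),-np.sin(v[2])],[np.sin(v[2]),np.cos(v[2])]])
for n,p,z in (("La",(236,152),.08),("Lg",(235,200),.08),("Ra",(421,128),.08),("Rg",(434,172),.08),("pad",(329,169),.06),("lidFL",(189,135),.052),("ledFL",(206,205),.038)):
    w=ray(ci,p,z)[:2]; print(n,w,R.T@(w-v[:2])*1000)
w=robot.get_obs()["tool_pos"][:2];print(R.T@(w-v[:2])*1000)
im=cv2.imread("pics/w1.png")[90:230,170:470];cv2.imwrite("pics/w1c.png",cv2.resize(im,(800,373),interpolation=cv2.INTER_CUBIC))
```

```text
La [0.55694748 0.13256354] [-45.70091048  81.18965163]
Lg [0.51692152 0.14556798] [-87.12471262  88.62342607]
Ra [ 0.53618724 -0.02134389] [-45.31318832 -74.11114088]
Rg [ 0.49646902 -0.02655312] [-83.95232059 -84.67953019]
pad [0.51804637 0.05796439] [-74.08303296   1.98873957]
lidFL [0.57992827 0.17336427] [-28.48917019 124.7392987 ]
ledFL [0.50960806 0.1828821 ] [-99.45042405 124.59434088]
[-84.6636755   51.85548687]
```

View pics/w1c.png

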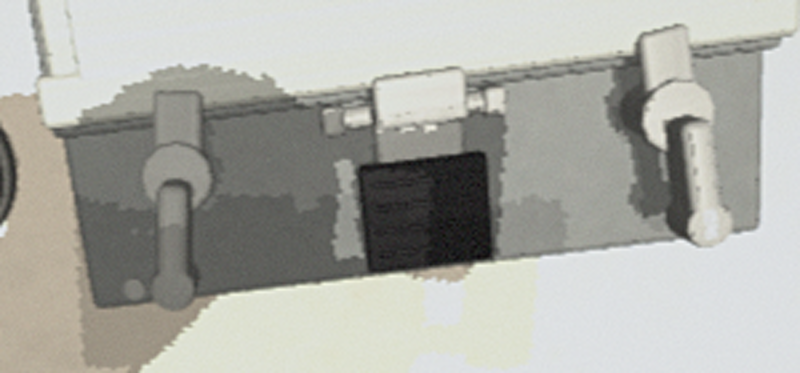

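Wrist view: the left wing goes from its hub at about (236,152) to its grip at (235,200), and the right wing from (421,128) to (434,172). The pad is at (329,169). All of these agree with my box fit to about 2 mm. Next I lower the closed fingers on the inner side of the left wing.

Call:
carry_out(moves=[[0,0,0.63,0,0,0.4],[0,0,0.63,0,0,0],[0,0,0.63,0,0,0],[0,0,0.63,0,0,0],[0,0,0.63,0,0,0],[0,0,0.63,0,0,0],[0,0,0.63,0,0,0],[0,0,0.63,0,0,0],[0,0,0,0,0,0],[0,-0.1,0,0,0,0],[0,-0.1,0,0,0,0],[0,-0.1,0,0,0,0],[0,0,0,0,0,0]])

```text
clock: 4.62
tool_pos: [0.5171, 0.1196, 0.0728]
orientation: [-0.001, 0.989, -0.145, 0.001]
ft_force: [1.2, -0.2, -0.5]
gripper_width: 0.0007
```

```bash
cat > look.py <<'E'
import sys
from bench import robot, eyes, finder
from h import *
n=sys.argv[1]
o=robot.get_obs()
im=eyes.read_camera("wrist");cv2.imwrite(f"pics/{n}w.png",im[:,:,::-1])
t=eyes.read_camera("top")[140:290,120:420,::-1];cv2.imwrite(f"pics/{n}t.png",cv2.resize(t,(800,400),interpolation=cv2.INTER_CUBIC))
s=eyes.read_camera("scene")[180:300,200:400,::-1];cv2.imwrite(f"pics/{n}s.png",cv2.resize(s,(800,480),interpolation=cv2.INTER_CUBIC))
v=np.array([ 0.59116878,0.0459077,-0.13657509])
R=np.array([[np.cos(v[2]),-np.sin(v[2])],[np.sin(v[2]),np.cos(v[2])]])
q=o["orientation"]
print(o["clock"],"box",R.T@(o["tool_pos"][:2]-v[:2])*1000,o["tool_pos"],"yawrel",2*np.arctan2(q[2],q[1])-v[2],o["ft_force"],o["qpos"])
E
python3 look.py a
```

```text
4.6167 box [-83.41751219  62.90699492] [0.51709289 0.11958628 0.07277185] yawrel -0.15427031791508955 [ 1.19577509 -0.15083592 -0.52027781] [ 5.33244004e-01  3.86990863e-01 -4.19663751e-01  3.33200237e-04
 -7.60859876e-01  7.46465974e-01]
```

View pics/aw.png

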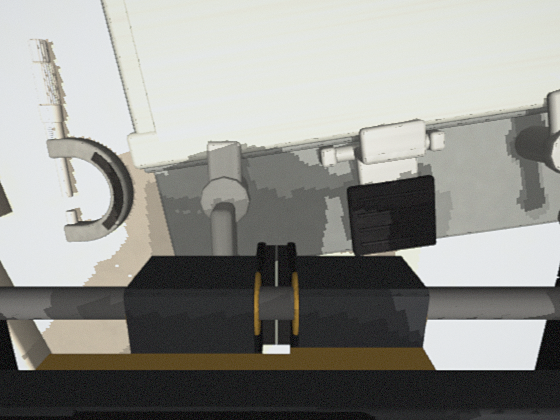

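View pics/as.png

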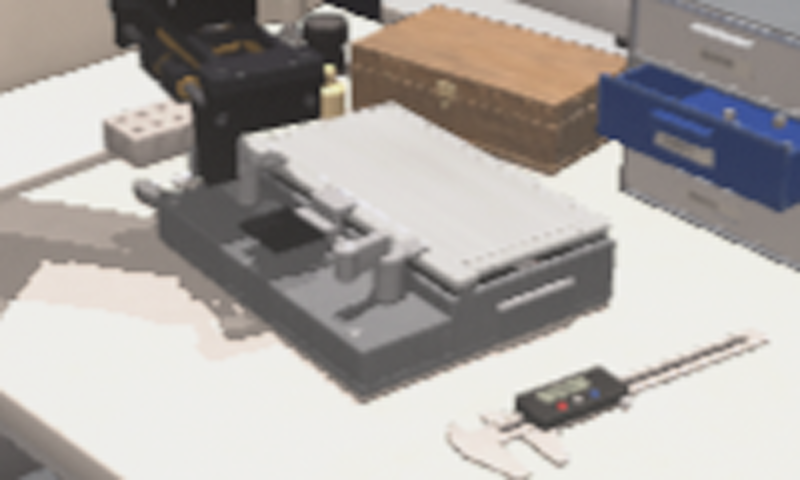

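Call:
carry_out(moves=[[0,-0.1,0,0,0,0],[-0.05,-0.1,0,0,0,0.9],[-0.05,-0.1,0,0,0,0.9],[-0.05,-0.1,0,0,0,0.9],[-0.05,-0.1,0,0,0,0.9],[-0.05,-0.1,0,0,0,0.9],[-0.05,-0.1,0,0,0,0.9],[-0.05,-0.1,0,0,0,0.9],[-0.05,-0.1,0,0,0,0.9]])

```text
clock: 5.52
tool_pos: [0.5185, 0.1473, 0.0714]
orientation: [0.001, 0.907, -0.422, -0.0]
ft_force: [-0.4, -1.2, 0.2]
gripper_width: 0.0004
```

```bash
python3 look.py b
```

```text
5.5167 box [-85.7724196   90.52753138] [0.51852047 0.14727024 0.07139668] yawrel -0.7350267276777537 [-0.43699822 -1.20013731  0.19772205] [ 5.77821074e-01  4.02513938e-01 -3.97288162e-01  2.53817648e-04
 -7.72526067e-01  1.21191528e-01]
```

View pics/bw.png

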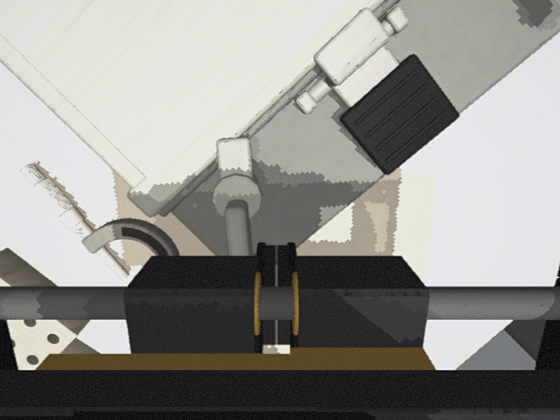

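Call:
carry_out(moves=[[-0.045,-0.085,0,0,0,0.9],[-0.045,-0.085,0,0,0,0.9],[-0.045,-0.085,0,0,0,0.9],[-0.045,-0.085,0,0,0,0.9],[-0.045,-0.085,0,0,0,0.9],[-0.045,-0.085,0,0,0,0.9],[-0.045,-0.085,0,0,0,0.9],[-0.045,-0.085,0,0,0,0.9],[-0.045,-0.085,0,0,0,0.9],[-0.045,-0.085,0,0,0,0.9],[0,0,0,0,0,0],[0,0,0,0,0,0]])

```text
clock: 6.67
tool_pos: [0.5372, 0.169, 0.0712]
orientation: [-0.0, -0.702, 0.712, 0.0]
ft_force: [-0.3, -0.2, -1.1]
gripper_width: 0.0004
```

```bash
python3 look.py c
```

```text
6.6667 box [-70.25735749 114.63266472] [0.53717299 0.16903852 0.07119138] yawrel 4.8346650621524425 [-0.26721887 -0.17173343 -1.10647754] [ 5.92521408e-01  4.36018514e-01 -3.38435309e-01 -1.67906252e-04
 -7.96529634e-01 -6.06703006e-01]
```

View pics/cw.png

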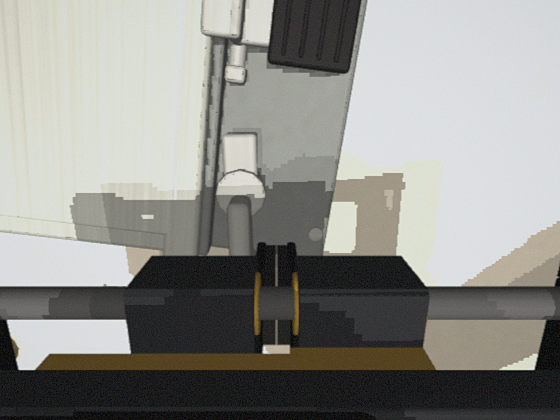

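Call:
carry_out(moves=[[0,-0.06,0,0,0,0.5],[0,-0.06,0,0,0,0.5],[0,-0.06,0,0,0,0.5],[0,0,0,0,0,0],[0,0,0,0,0,0]])

```text
clock: 7.23
tool_pos: [0.542, 0.1692, 0.0713]
orientation: [-0.0, -0.658, 0.753, 0.0]
ft_force: [-3.5, 3.2, 1.8]
gripper_width: 0.0008
```

```bash
python3 look.py d
```

```text
7.2333 box [-65.46320638 115.4680852 ] [0.54203624 0.16921343 0.07134799] yawrel 4.713423062432537 [-3.45138709  3.22266145  1.83633817] [ 0.5874093   0.44256586 -0.32580181 -0.00113255 -0.80286215 -0.72216341]
```

View pics/dw.png

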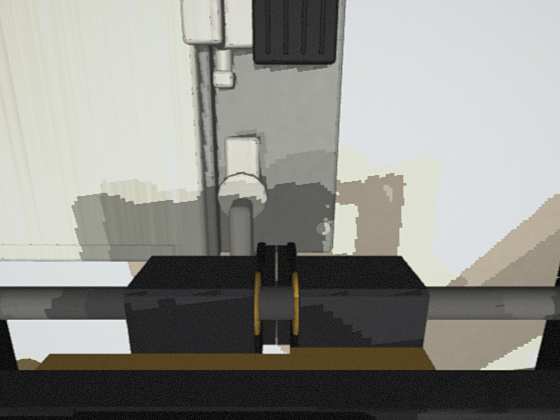

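Call:
carry_out(moves=[[0,-0.06,0,0,0,0],[0,-0.06,0,0,0,0],[0,0,0,0,0,0],[0,0,0,0,0,0]])

```text
clock: 7.72
tool_pos: [0.5426, 0.1691, 0.0713]
orientation: [-0.002, -0.657, 0.754, 0.002]
ft_force: [-13.4, 7.8, 7.5]
gripper_width: 0.0005
```

```bash
python3 look.py e
```

```text
7.7167 box [-64.84547808 115.39847173] [0.54263874 0.16906036 0.07128746] yawrel 4.7123977142276035 [-13.44527265   7.81546042   7.51484799] [ 0.58507632  0.44575014 -0.31891254 -0.004766   -0.81152674 -0.71835248]
```

View pics/ew.png

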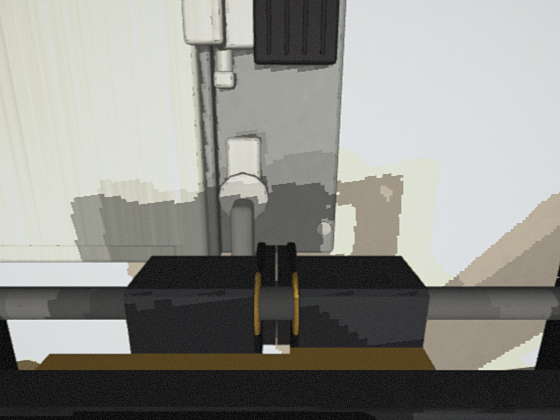

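Pushing further, the force rose to about 14 N with almost no motion. The wing lies parallel to the lid edge, so the left fastener is at its stop. I back off, lift and go round to the right fastener.

Call:
carry_out(moves=[[0,0.15,0,0,0,0],[0,0.15,0,0,0,0],[0,0.15,0,0,0,0],[0,0.15,0,0,0,0],[0,0,-0.5,0,0,0],[0,0,-0.5,0,0,0],[0,0,-0.5,0,0,0],[0,0,-0.5,0,0,0]])

```text
clock: 8.53
tool_pos: [0.5284, 0.1705, 0.132]
orientation: [0.0, -0.657, 0.754, -0.0]
ft_force: [0.9, -0.2, 0.1]
gripper_width: 0.0002
```

Call:
carry_out(moves=[[0.28,0,0,0,0,-1],[0.28,0.02,0,0,0,-1],[0.28,0.045,0,0,0,-1],[0.275,0.07,0,0,0,-1],[0.27,0.09,0,0,0,-1],[0.26,0.11,0,0,0,-1],[0.25,0.13,0,0,0,-1],[0.24,0.15,0,0,0,-1],[0.23,0.17,0,0,0,-1],[0.21,0.19,0,0,0,-1],[0.2,0.2,0,0,0,-1],[0.18,0.22,0,0,0,-1],[0.16,0.23,0,0,0,-1],[0.14,0.245,0,0,0,-1],[0.12,0.255,0,0,0,-1],[0.1,0.265,0,0,0,-1],[0.08,0.27,0,0,0,-1],[0.06,0.275,0,0,0,-1],[0.04,0.28,0,0,0,-1],[0,0,0,0,0,-0.5]])

```text
clock: 10.2
tool_pos: [0.5058, 0.0099, 0.1313]
orientation: [0.0, 0.997, -0.073, 0.0]
ft_force: [-0.5, 0.8, -0.2]
gripper_width: 0.0001
```

```bash
python3 look.py f
```

```text
10.2 box [-79.66778211 -47.2781028 ] [0.5058059  0.00991669 0.1313311 ] yawrel -0.009175481798943341 [-0.51049132  0.83715375 -0.23057078] [ 3.41229324e-01  2.74442989e-01 -4.09846509e-01  5.09116843e-04
 -8.86582552e-01  1.08349462e+00]
```

View pics/fw.png

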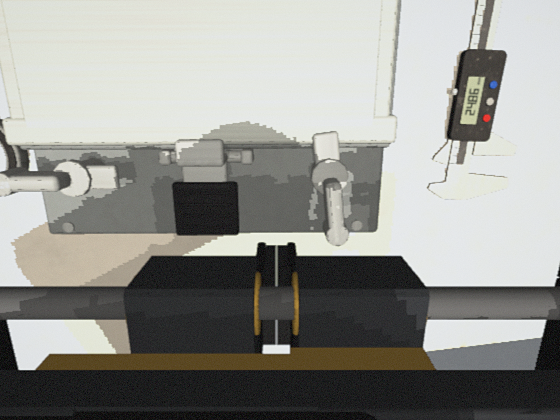

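Call:
carry_out(moves=[[-0.15,0.3,0,0,0,0],[0,0,0.5,0,0,0],[0,0,0.5,0,0,0],[0,0,0.5,0,0,0],[0,0,0.5,0,0,0],[0,0.1,0,0,0,-0.5],[0,0.1,0,0,0,-0.5],[0,0.1,0,0,0,0],[0,0.1,0,0,0,0],[0,0,0,0,0,0]])

```text
clock: 11.18
tool_pos: [0.4991, -0.0094, 0.0715]
orientation: [-0.0, 0.999, -0.035, 0.0]
ft_force: [-0.3, 0.3, 0.1]
gripper_width: 0.0
```

```bash
python3 look.py g
```

```text
11.1833 box [-83.72676254 -67.35956385] [ 0.49905061 -0.00942514  0.07151429] yawrel 0.06709421205616577 [-0.26861391  0.31203029  0.08442548] [ 3.07018220e-01  3.45533988e-01 -4.94636400e-01  3.08569708e-05
 -7.30466342e-01  1.19427425e+00]
```

View pics/gw.png

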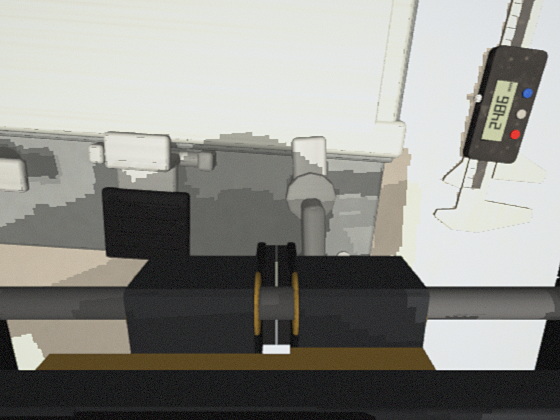

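View pics/gs.png

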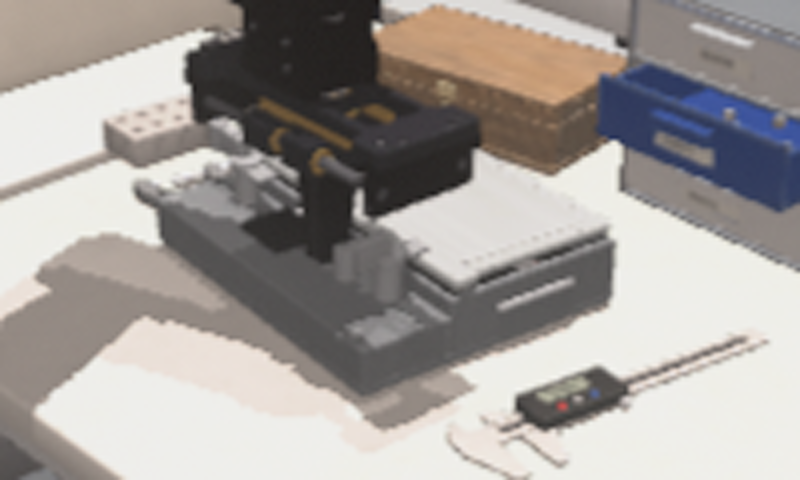

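The fingers stand on the inner side of the right wing, which shows at (315,200–255) in the wrist view. I push it round outward.

Call:
carry_out(moves=[[0,0.1,0,0,0,0],[-0.04,0.095,0,0,0,-0.9],[-0.04,0.095,0,0,0,-0.9],[-0.04,0.095,0,0,0,-0.9],[-0.04,0.095,0,0,0,-0.9],[-0.04,0.095,0,0,0,-0.9],[-0.04,0.095,0,0,0,-0.9],[-0.04,0.09,0,0,0,-0.9],[-0.04,0.09,0,0,0,-0.9],[-0.04,0.09,0,0,0,-0.9],[0,0,0,0,0,0]])

```text
clock: 12.25
tool_pos: [0.4943, -0.0384, 0.0715]
orientation: [-0.0, 0.958, 0.286, 0.0]
ft_force: [1.3, 0.5, 0.4]
gripper_width: 0.0007
```

```bash
python3 look.py i
```

```text
12.25 box [-84.50956917 -96.71365742] [ 0.4942785  -0.03839932  0.07151443] yawrel 0.7176044503827884 [1.3032102  0.51703086 0.42789316] [ 2.50535323e-01  3.40511865e-01 -5.02937427e-01 -2.78499521e-04
 -7.26531155e-01  1.90149846e+00]
```

View pics/iw.png

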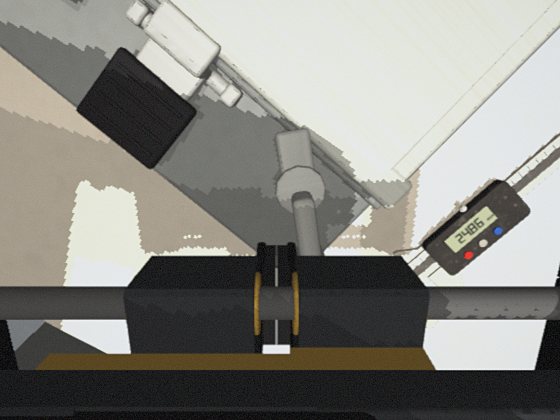

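Call:
carry_out(moves=[[-0.04,0.085,0,0,0,-0.9],[-0.04,0.085,0,0,0,-0.9],[-0.04,0.085,0,0,0,-0.9],[-0.04,0.085,0,0,0,-0.9],[-0.04,0.085,0,0,0,-0.9],[-0.04,0.085,0,0,0,-0.9],[-0.04,0.085,0,0,0,-0.9],[-0.04,0.085,0,0,0,-0.9],[-0.04,0.085,0,0,0,-0.9],[-0.04,0.085,0,0,0,-0.9],[0,0.06,0,0,0,-0.9],[0,0,0,0,0,-0.7],[0,0,0,0,0,0],[0,0,0,0,0,0]])

```text
clock: 13.57
tool_pos: [0.5076, -0.0636, 0.0711]
orientation: [-0.0, 0.756, 0.654, -0.0]
ft_force: [-1.1, -0.3, -0.7]
gripper_width: 0.0007
```

```bash
python3 look.py j
```

```text
13.5667 box [ -67.89847366 -119.90023687] [ 0.50757804 -0.0636316   0.07114271] yawrel 1.5624189642975004 [-1.09340017 -0.30797987 -0.69397198] [ 1.92987637e-01  3.64147560e-01 -4.64427555e-01 -1.51255385e-06
 -7.43347806e-01  2.80365368e+00]
```

View pics/jw.png

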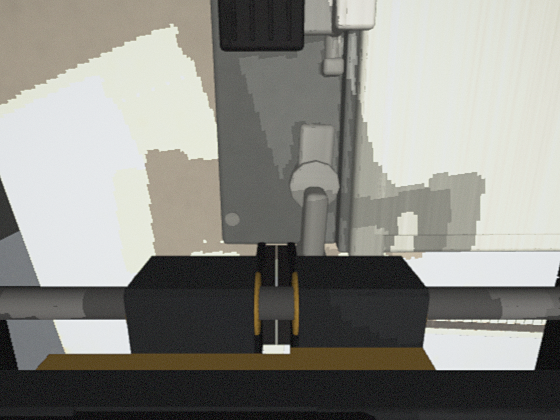

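Call:
carry_out(moves=[[0.1,0.05,0,0,0,0],[0,0.06,0,0,0,0],[0,0.06,0,0,0,0],[0,0,0,0,0,0],[0,0,0,0,0,0]])

```text
clock: 14.13
tool_pos: [0.5099, -0.0611, 0.0709]
orientation: [-0.003, 0.756, 0.654, -0.003]
ft_force: [-9.3, 2.2, 5.1]
gripper_width: 0.0001
```

```bash
python3 look.py k
```

```text
14.1333 box [ -65.9079367  -117.07479455] [ 0.50993473 -0.06110348  0.070851  ] yawrel 1.5635980481207996 [-9.33590844  2.22075134  5.05114424] [ 1.96157267e-01  3.70439782e-01 -4.53854781e-01 -2.29042707e-03
 -7.54422201e-01  2.80333719e+00]
```

Call:
carry_out(moves=[[0,0.06,0,0,0,0],[0,0,0,0,0,0],[0,0,0,0,0,0]])

```text
clock: 14.53
tool_pos: [0.5101, -0.0613, 0.0707]
orientation: [-0.004, 0.756, 0.654, -0.004]
ft_force: [-11.7, 5.0, 8.8]
gripper_width: 0.0009
```

```bash
python3 look.py l
```

```text
14.5333 box [ -65.7313811  -117.25516525] [ 0.51008509 -0.06130621  0.07066512] yawrel 1.5632811959684139 [-11.67618601   4.97197665   8.79116737] [ 0.19526447  0.37242643 -0.45076118 -0.00326357 -0.75887311  2.8046187 ]
```

View pics/lw.png

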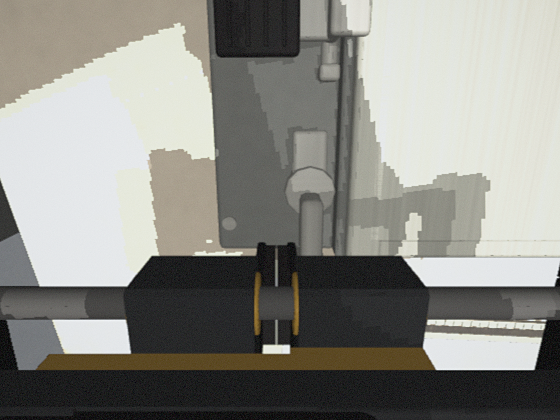

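Both wings are at their stops. Next: back off, lift, and bring the hand over the pad while turning it back.

Call:
carry_out(moves=[[0,-0.15,0,0,0,0],[0,-0.15,0,0,0,0],[0,-0.15,0,0,0,0],[0,-0.2,0,0,0,0],[0,0,-0.5,0,0,0],[0,0,-0.5,0,0,0],[0,0,-0.5,0,0,0],[0,0,-0.5,0,0,0]])

```text
clock: 15.35
tool_pos: [0.4961, -0.0587, 0.1321]
orientation: [0.0, 0.756, 0.655, 0.0]
ft_force: [0.0, -0.9, -0.5]
gripper_width: 0.0007
```

Call:
carry_out(moves=[[0.195,0,0,0,0,1],[0.195,-0.015,0,0,0,1],[0.19,-0.03,0,0,0,1],[0.19,-0.045,0,0,0,1],[0.185,-0.06,0,0,0,1],[0.18,-0.075,0,0,0,1],[0.17,-0.09,0,0,0,1],[0.165,-0.105,0,0,0,1],[0.155,-0.115,0,0,0,1],[0.145,-0.13,0,0,0,1],[0.135,-0.14,0,0,0,1],[0.125,-0.15,0,0,0,1],[0.11,-0.16,0,0,0,1],[0.1,-0.17,0,0,0,1],[0.085,-0.175,0,0,0,1],[0.07,-0.18,0,0,0,1],[0.055,-0.185,0,0,0,1],[0.04,-0.19,0,0,0,1],[0.025,-0.19,0,0,0,1],[0,-0.19,0,0,0,0.6]])

```text
clock: 17.02
tool_pos: [0.5125, 0.0569, 0.1315]
orientation: [-0.0, 0.997, -0.072, 0.001]
ft_force: [0.5, 0.4, -0.2]
gripper_width: 0.0005
```

```bash
python3 look.py m
```

```text
17.0167 box [-79.44613031   0.18671617] [0.51248786 0.05690934 0.13147216] yawrel -0.006794126794170102 [ 0.48843726  0.39567119 -0.23531561] [ 4.25751751e-01  2.89083941e-01 -3.87619064e-01  1.31410037e-04
 -8.92994563e-01  1.00159301e+00]
```

View pics/mw.png

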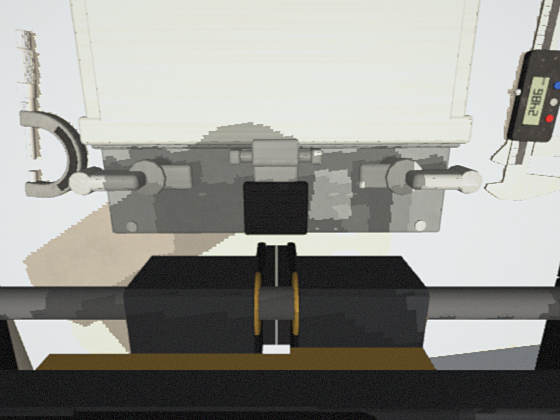

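View pics/ms.png

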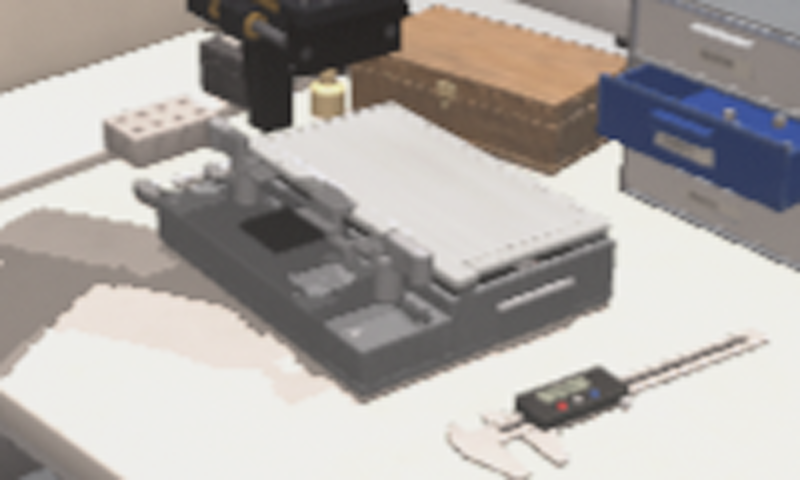

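Wrist view: both wings point straight outward, with grips at (85,180) and (468,180), and the tongues are off the lid. The pad is at (276,207). I tilt the hand back away from the lid's sweep and come down over the pad.

Call:
carry_out(moves=[[0.1,0,0,0,0,0],[0,0,0,0,1,0],[0,0,0,0,1,0],[0,0,0,0,1,0],[0,0,0,0,1,0],[-0.125,0,0.38,0,0,0],[-0.125,0,0.38,0,0,0],[-0.125,0,0.38,0,0,0],[-0.125,0,0.38,0,0,0],[-0.125,0,0.38,0,0,0],[0,0,0,0,0,0]])

```text
clock: 18.08
tool_pos: [0.5151, 0.0529, 0.0727]
orientation: [0.014, 0.986, -0.068, 0.154]
ft_force: [-0.1, -1.6, -0.7]
gripper_width: 0.0003
```

```bash
python3 look.py n
```

```text
18.0833 box [-76.343136    -3.42453426] [0.51507029 0.05290924 0.07272461] yawrel -0.0013323300933996696 [-0.05385956 -1.64056216 -0.73429787] [ 0.37287125  0.25072451 -0.94157003  0.96723066 -0.19004135  0.12253672]
```

View pics/ns.png

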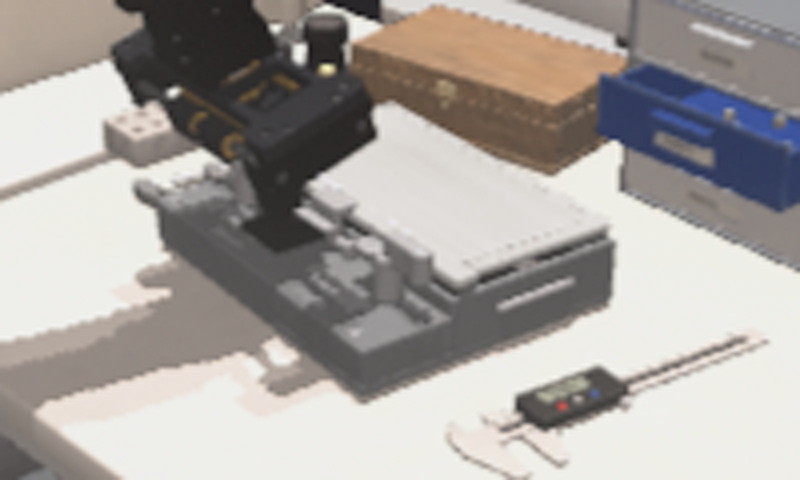

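View pics/nw.png

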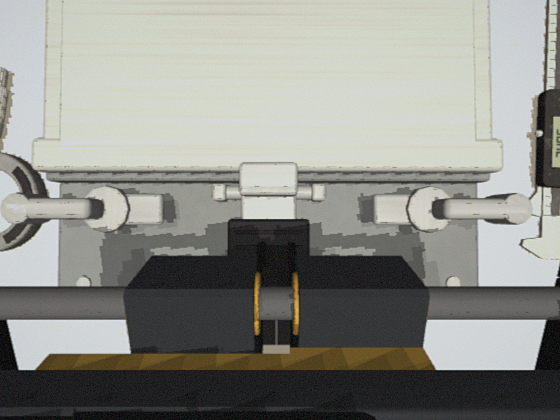

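The tilt brought joint 5 to -0.19, close to its -0.16 limit, so I halve it before pressing.

Call:
carry_out(moves=[[0,0,0,0,-0.5,0],[0,0,0,0,-0.5,0],[0,0,0,0,-0.5,0],[0,0,0,0,-0.5,0],[0,0,0,0,0,0]])

```text
clock: 18.65
tool_pos: [0.5261, 0.0514, 0.0799]
orientation: [0.011, 0.992, -0.073, 0.102]
ft_force: [0.4, 0.9, 0.3]
gripper_width: 0.0003
```

```bash
python3 look.py o; python3 -c "
from bench import robot;print(robot.get_obs()['orientation'])"
```

```text
18.65 box [-65.24370654  -3.37624209] [0.52607294 0.05144589 0.07985301] yawrel -0.010079952353480692 [0.36493058 0.87038351 0.31427908] [ 0.46759826  0.29708315 -0.66622447  0.28226493 -0.45776979  0.71228561]
[ 0.01364299  0.99219377 -0.07236108  0.10064427]
```

View pics/os.png

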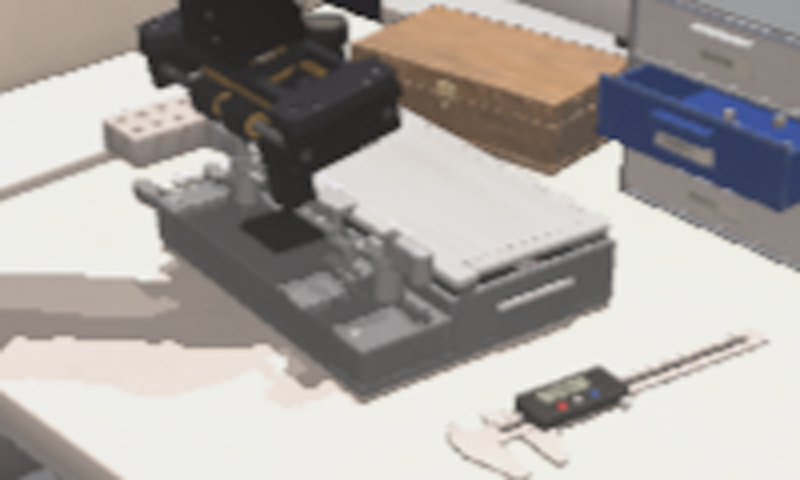

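Call:
carry_out(moves=[[-0.1,0,-0.02,0,0,0],[-0.1,0,-0.02,0,0,0],[-0.1,0,-0.02,0,0,0],[-0.1,-0.1,-0.02,0,-0.3,0],[0,0,0,0,0,0],[0,0,0,0,0,0]])

```text
clock: 19.3
tool_pos: [0.5112, 0.0528, 0.078]
orientation: [0.013, 0.993, -0.073, 0.089]
ft_force: [-0.7, 0.4, 0.4]
gripper_width: 0.0005
```

```bash
python3 look.py p; python3 -c "
from bench import robot;print(robot.get_obs()['orientation'])"
```

```text
19.3 box [-80.20255302  -4.07785809] [0.51115786 0.05278746 0.07798121] yawrel -0.009459326806664309 [-0.71289368  0.3911569   0.37595321] [ 0.48190666  0.28877897 -0.66975397  0.24834682 -0.48671321  0.73035495]
[ 0.01311285  0.99335014 -0.07267895  0.08832509]
```

View pics/pw.png

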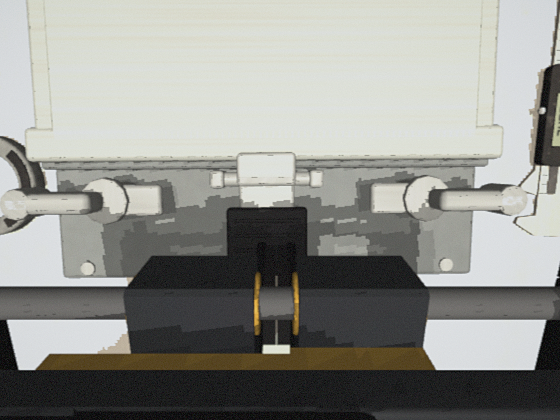

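Call:
carry_out(moves=[[0.15,0,0.03,0,0,0],[-0.025,0,0.13,0,0,0],[-0.025,0,0.13,0,0,0],[-0.025,0,0.13,0,0,0],[-0.025,0,0.13,0,0,0],[-0.025,0,0.13,0,0,0],[0,0,0,0,0,0]])

```text
clock: 20.03
tool_pos: [0.5147, 0.0516, 0.0569]
orientation: [0.013, 0.993, -0.073, 0.088]
ft_force: [-1.2, -0.3, 0.8]
gripper_width: 0.0004
```

```bash
python3 look.py q
```

```text
20.0333 box [-76.50214831  -4.77943665] [0.51472829 0.05158861 0.05690169] yawrel -0.0093373421287484 [-1.19882324 -0.32506009  0.75051726] [ 0.47278498  0.32889213 -0.69136217  0.27629251 -0.4283071   0.70744751]
```

View pics/qs.png

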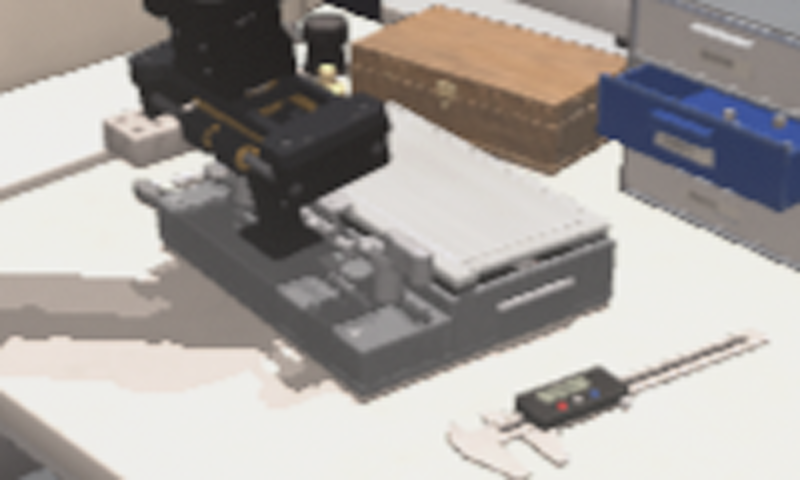

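Call:
carry_out(moves=[[-0.012,0,0.065,0,0,0],[-0.012,0,0.065,0,0,0],[-0.012,0,0.065,0,0,0],[-0.012,0,0.065,0,0,0],[0,0,0,0,0,0],[0,0,0,0,0,0]])

```text
clock: 20.68
tool_pos: [0.5144, 0.0516, 0.0504]
orientation: [0.013, 0.993, -0.073, 0.088]
ft_force: [-8.1, 2.5, 10.0]
gripper_width: 0.0008
```

```bash
python3 look.py r
```

```text
20.6833 box [-76.78951364  -4.77264417] [0.51444452 0.05163446 0.05036425] yawrel -0.009319397328894391 [-8.06316274  2.54324345  9.99592361] [ 0.47176115  0.33914032 -0.70431483  0.29190328 -0.40510316  0.69153499]
```

View pics/rs.png

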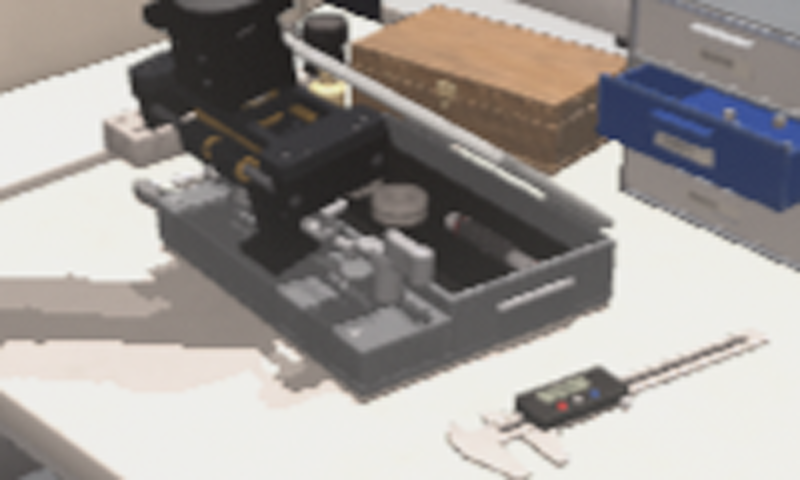

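The lid has come free and is rising. I hold still until it is fully up.

Call:
carry_out(moves=[[0,0,0,0,0,0],[0,0,0,0,0,0],[0,0,0,0,0,0],[0,0,0,0,0,0],[0,0,0,0,0,0],[0,0,0,0,0,0],[0,0,0,0,0,0],[0,0,0,0,0,0],[0,0,0,0,0,0],[0,0,0,0,0,0],[0,0,0,0,0,0],[0,0,0,0,0,0],[0,0,0,0,0,0],[0,0,0,0,0,0],[0,0,0,0,0,0],[0,0,0,0,0,0]])

```text
clock: 22.17
tool_pos: [0.5144, 0.0516, 0.0504]
orientation: [0.013, 0.993, -0.073, 0.088]
ft_force: [-8.5, 2.2, 9.3]
gripper_width: -0.0001
```

```bash
python3 look.py s
```

```text
22.1667 box [-76.78480537  -4.77925746] [0.51444829 0.05162727 0.05035914] yawrel -0.009458316971186487 [-8.47277173  2.18510617  9.29082161] [ 0.47172082  0.33914239 -0.70430349  0.29180586 -0.40504736  0.69152042]
```

View pics/ss.png

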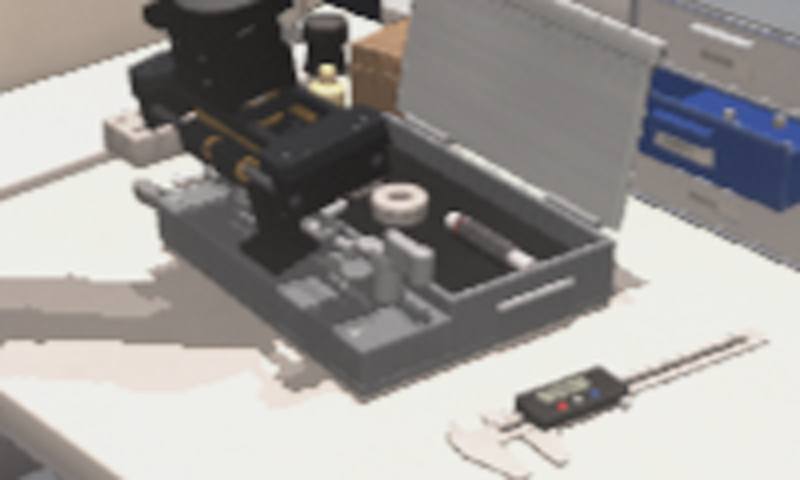

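View pics/sw.png

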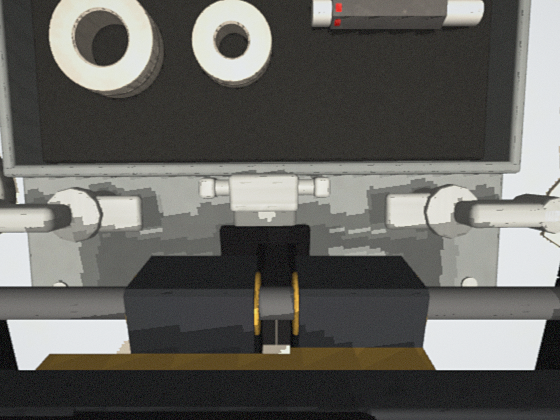

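The lid stands fully open. I withdraw up and back, along the fingers.

Call:
carry_out(moves=[[0,0,-0.2,0,0,0],[0,0,-0.4,0,0,0],[0,0,-0.4,0,0,0],[-0.1,0,-0.4,0,0,0],[-0.1,0,-0.4,0,0,0],[-0.1,0,-0.4,0,0,0],[-0.1,0,-0.4,0,0,0],[0,0,0,0,0,0],[0,0,0,0,0,0],[0,0,0,0,0,0],[0,0,0,0,0,0],[0,0,0,0,0,0],[0,0,0,0,0,0]])

```text
clock: 23.4
tool_pos: [0.49, 0.0563, 0.1239]
orientation: [0.013, 0.993, -0.073, 0.088]
ft_force: [0.4, 0.0, -0.6]
gripper_width: 0.0002
```

```bash
python3 look.py t
python3 - <<'E'
from bench import finder
import numpy as np
for l in ["micrometer","caliper","block_123"]:
    print(l,[(round(r["p"],2),np.round(r["extent"],1)) for r in finder.cut_out("top",l)[:2]])
E
```

```text
23.4 box [-101.66050313   -3.51793399] [0.48997596 0.05626369 0.12386804] yawrel -0.009615921517762027 [ 0.4261847   0.02201954 -0.64055935] [ 0.51617209  0.18841007 -0.64485655  0.20791642 -0.61576424  0.74579656]
micrometer [(0.95, array([200.3, 213.3,  26.4,  60.4]))]
caliper [(0.68, array([377.2, 218.5,  26.7, 104.6]))]
block_123 [(0.84, array([161.4, 204.8,  37.1,  39.3])), (0.46, array([377. , 216.4,  33.6, 106.1]))]
```

View pics/ts.png

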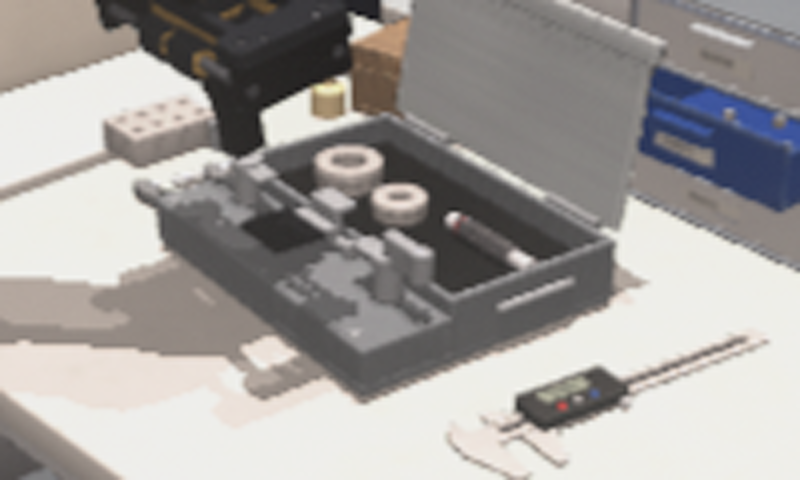

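View pics/tt.png

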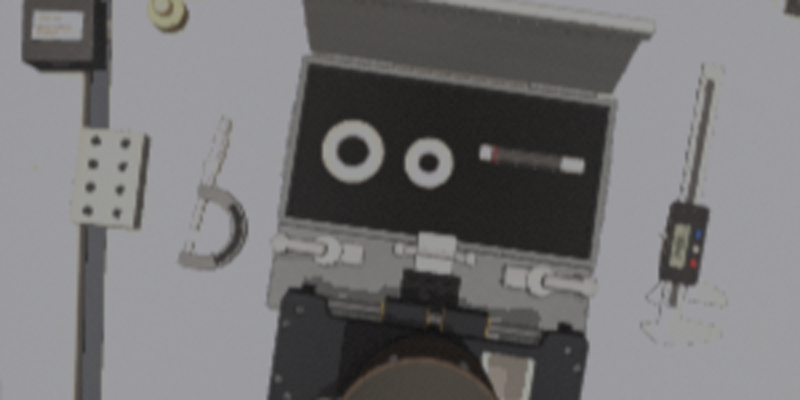

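View pics/tw.png

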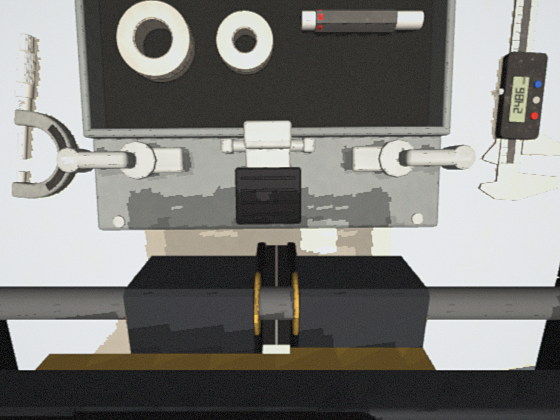

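The lid is past vertical, both wings point straight outward, the hand is clear, and the bystanders lie where they were.

```bash
python3 -c "
from bench import robot;print(robot.hand_in())"
```

```text
the job is handed in; nothing more can be done
None
```

The gauge box is open and the job is handed in; the last clock reading before that was 23.4 s of the allowed 53 s.

**What I did:** With the fingers closed I swung the left wing outward to its stop, then the right one. At each stop the push force rose to roughly 12–14 N with almost no further motion. I then pressed the latch pad down with the hand tilted back, out of the lid's sweep. The lid popped up by itself and I withdrew.

**Last checks:**
- **Lid:** both the scene and top pictures show it leaning back past vertical, steady since the earlier check. I judged the angle by eye and did not measure it.
- **Fasteners:** both wings point straight outward.
- **Hand:** the wrist force is back near zero, and in the pictures the fingers are clear of the box.
- **Bystanders:** the micrometer is within 1 pixel of where the finder first put it. The caliper and block agree to about 1–2 pixels at their centres, but their reported outlines differ by up to about 7 pixels. By eye, both lie unmoved in the pictures.

**What went less smoothly:** My first hand tilt (0.32 rad) brought joint 5 to -0.19, close to its -0.16 limit, and the hand drifted about 11 mm as I undid it. I halved the tilt and repositioned before pressing. I saw no contact with the lid in the pictures, but I have no direct contact reading for it.

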